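# Lock the caddy's castle nut at the next slot

## Task

Tighten the castle nut on the turntable caddy clockwise until you feel it go tight, then carry on clockwise to the next place where a pair of its slots lines up with the cross slot in the stud; do not back it off to an earlier line-up. Then take the locking key from its wooden block and set it upright down through the nut's slots and the stud's slot until it sits fully home, without ramming it, and let it go. Leave the jug, cup, soap, dish and nail clipper where they are.

Things in the scene. Friction and masses are not known exactly. Their poses are not given: they have to be found in the camera images.
- caddy: grey plastic turntable caddy, fixed to the ledge; its tray does not turn. Round tray 240 mm across, rim top 30 mm above the ledge, tray floor about 14 mm; a hub 40 mm across (flaring to 68 mm at the tray floor) rises at its middle to 51 mm above the ledge. Origin under its centre on the ledge, z up
- collar: steel collar 40 mm across, 2 mm thick, under the nut, does not turn; the loose nut screws it down 1 mm per radian (under 0.1 N m) until, after an unknown 0.8 to 2.1 rad, it bears on the rubber washer on the hub and the nut goes tight: then it takes 0.4 to 0.8 N m, stays where left, and jams 1.2 rad on. Origin under its centre, 55 mm above the ledge when tight
- nut: white plastic hexagonal castle nut on the hub, axis vertical, tightened clockwise seen from above. Hexagon 52 mm across flats, 22 mm high; on it a crown 11 mm high, 49 mm across, with six slots. Origin: centre of the underside, 59 mm above the ledge (hexagon to 81 mm, crown to 92 mm); x along one slot. A slot lies at the middle of each flat.
- nut_slot0 (a point): top outer end of one slot of the nut (slots 10 mm wide, every 60 degrees), 23 mm from the axis at crown-top height; x points outward along the slot, z up. When the nut goes tight, its slots are 0.3 to 0.75 rad short of lining up with the stud's slot; a line-up met before it is tight does not count
- nut_slot1 (a point): the same for the next slot, 60 degrees counter-clockwise from nut_slot0 seen from above
- nut_slot2 (a point): the same, 120 degrees counter-clockwise from nut_slot0; the other three slots lie opposite these
- stud: fixed steel stud through the nut, 27 mm across, its top 4 mm above the nut's crown (96 mm above the ledge), cut from above by one cross slot 10 mm wide and 13 mm deep. Origin: middle of the slot's floor, 83 mm above the ledge; x axis along the slot (both ways alike), z up
- rest: wooden block 75 x 40 x 26 mm fixed to the ledge, with a slot 46 x 10 mm, 14 mm deep, along its x axis, in which the key stands. Origin under its centre
- key: aluminium locking key standing upright, 60 g. Blade 44 mm long (x) and 8 mm thick (y), from z = 0 to 16 mm, the lowest 4 mm narrowed to 42 x 6 mm; above it a flat grip 30 mm (x) x 12 mm (y) from z = 16 to 58 mm. Origin: centre of the blade's underside, z up. Home, its underside lies on the floor of the stud's slot and it bridges the stud and two opposite slots of the nut with 1 mm of play each side
- jug: ribbed steel jug, 150 mm tall, 112 mm across, loop handle; origin under its centre
- cup: clear glass cup, 72 mm across, 95 mm tall; origin under its centre
- dish: white ceramic soap dish, 130 x 90 x 20 mm; origin under its centre
- soap: yellow soap bar on the dish, 80 x 50 x 24 mm; origin under its centre
- clipper: black plastic nail clipper lying flat, 70 x 14 x 12 mm; origin under its centre

How it is judged (in metres and radians):
On the way, in this order (a step that is already met when the one before it is completed fails the run):
1. the nut is tight and stands at the next line-up of slots with the stud's cross slot (z of collar in the frame of nut below -0.00385 m and angle between the x axis of any of nut_slot0, nut_slot1, nut_slot2 and the x axis of stud, either way round below 0.12 rad), for 0.3 s.
2. the key sits fully home through the nut and the stud (z of key in the frame of stud below 0.0025 m and horizontal distance between key and stud below 0.007 m and angle between the x axis of key and the x axis of stud, either way round below 0.15 rad and angle between key's own z axis and vertical below 0.12 rad), for 0.2 s.
At the end, for the whole second after the job is handed in: nut tight (slack under 0.15 rad), at the first line-up after going tight, slots within 0.12 rad of the stud's; key upright (0.12 rad), underside within 2.5 mm of the stud slot's floor, centred within 7 mm, along the slot within 0.15 rad, released and at rest (all of step 1 and all of step 2 and linear speed of key below 0.02 m/s and contact force between the fingers and key below 0.1 N); the robot touches nothing.
It fails at once if the key is rammed on the nut or the stud with more than 40 N (contact force between key and nut above 40 N or contact force between key and stud above 40 N).
It fails at once if a bystander (jug, cup, dish, soap, nail clipper) is moved by more than 30 mm (distance of any of jug, cup, dish, soap, clipper from where it was at the start of the episode above 0.03 m).
It also fails if it takes over 69 s, if anything falls off the work surface, if the arm or the gripper's body presses on something with over 40 N, if the wrist force passes 120 N, or if a joint passes its speed limit or range.

## Robot

A 7-joint arm with a two-finger parallel gripper is mounted at the origin on the work surface. World frame = base frame: x ahead of the robot, y to its left, z up, the work surface at z = 0. Lengths are in m, angles in degrees, forces in N, time in s.
With the tool pointing down it reaches from about 0.425 to 0.875 m from the base axis. Payload 4.7 kg.
Tool frame: the origin (TCP) lies midway between the tips of the shut fingers; the grasp point (between the pads) lies env.grip_point_offset behind it (env.grip_point_offset is the distance from the TCP to the grasp point, in m); z points along the fingers, y is the line along which they close (so a half turn about z gives the same grasp; the last joint's range is limited). The gripper opens to 87 mm and grips with 3 to 60 N. Pads are 19 mm wide; open, the fingers measure 117 mm over their backs; the gripper's body (75 mm by 190 mm) begins 51 mm behind the grasp point.
Start: joints at [76.61, 18.392, -4.016, 83.108, 1.295, 78.541, -3.26], TCP at [0.159, -0.63, 0.223] pointing down, gripper open.
Joint ranges: [-163.93, 163.93], [-17.29, 119.83], [-79.2, 71.16], [3.27, 140.29], [-89.18, 269.18], [5.43, 117.66], [-154.24, 154.24]. Speed limits (degrees/s): [147.25, 147.25, 180, 180, 180, 180, 180].

## Interface

Orientations are given as [roll, pitch, yaw] about the fixed x, y, z axes, in that order (R = Rz(yaw) Ry(pitch) Rx(roll)).
In Python, from cell import env gives the robot as it stands.
- The arm moves only by the shell command python3 -m creep 'ROWS' [FORCE]. ROWS is a JSON object of lists of equal length, an entry for each row: "translation": the shift along the tool's x, y, z in units of 0.08 m (1.0 is 0.08 m), a list of three; "turn": the turn, a rotation vector about the tool's x, y, z in units of 180 degrees (1.0 is 180 degrees), a list of three; "grip": the opening, from 0 (shut) to 1 (fully open). In form: {"translation": [[x, y, z], ...], "turn": [[ax, ay, az], ...], "grip": [grip, ...]}. A call has 1 to 5 rows; each row shifts and turns the commanded pose from where the row before left it, along the tool's axes as they then stand; what a row does not reach is not made up. A row lasts 1/8 s, in which the tool goes at most 62.5 mm and 10.7 degrees, less where a joint would pass 70% of its speed; a pose out of reach is approached as far as the arm can. A call with a number of a shift or a turn outside -1 to 1 is refused whole. A call with a gripper value outside its range is refused whole. The fingers move at their own pace and stop on an object; FORCE is the grip in N (left out, the last holds). Time passes only in rows, so rows that do not move let the fingers close. It gives the time, the measured TCP pose, the force, the opening and the grip force at its end, in the units of the state.
- env.get_obs(): the state, without advancing time (a new reading comes with each control period).
- env.read_camera(name): name is "side" or "top"; returns a dict with "frame" (480x640x3 uint8, red, green, blue), "z_map" (480x640 float32, m along the optical axis (not along the pixel's ray), 0 where there is no reading), "K" (3x3 intrinsics, pixels), "D" ([k1, k2, p1, p2, k3] as OpenCV has them; the pictures are not rectified), "rvec" (rotation vector, rad) and "tvec" (3), from world to camera coordinates, as OpenCV has them. Camera axes: x right, y down, z forward; pixel columns grow to the right and rows downward; lengths in m; the calibration is good to about 2 mm. A picture is of the moment at which its call begins.
- env.sign_off(): hands the job in; it is judged then, once.
The state is a dict: "time_s": time; "qpos": joint angles; "joint_velocities": joint speeds; "effort": joint torques, N m; "tool_pos": TCP position; "tool_rot": TCP orientation; "force": force on the tool from outside, world axes, zero at the start; "wrist_torque": the same for the moment, N m; "grip_width": finger opening in m; "grasp_force": force on a finger pad.
Only numpy, scipy, OpenCV 4.12 (cv2) and the standard library are available. Lean on these libraries where they do the work, as an engineer would, in place of code of your own. Each camera call takes 0.05 s, during which the arm holds its last target. There are 200 camera calls.

## Working session

There is one attempt and no reset: what is moved stays moved. The work goes in short steps, Python scripts to look and compute and a shell command to move; the robot and the scene stay as the last step left them, time stands still between calls to the robot, and variables do not carry over. Pictures are saved under pics/ and viewed, at most 10 in all, crops included, and the job is handed in when it is done.

```bash
mkdir -p pics; ls; python3 - <<'E'
from cell import env
import cv2,numpy as np
o=env.get_obs();print(o, env.grip_point_offset)
ims=[]
for n in("top","side"):
    c=env.read_camera(n);np.savez(f'pics/{n}0.npz',**c)
    R=cv2.Rodrigues(c['rvec'])[0];print(n,c['K'],c['D'],-R.T@np.ravel(c['tvec']),R)
    cv2.imwrite(f'pics/{n}0.png',c['frame'][...,::-1])
E
```

```text
pics
{'time_s': 0.0, 'qpos': array([76.61124691, 18.43807161, -4.01360702, 83.17510855,  1.29574548,
       78.54029104, -3.25999976]), 'joint_velocities': array([ 0.02947334, -0.02750847, -0.0690212 ,  0.05217268, -0.06275173,
       -0.04437503, -0.00326745]), 'effort': array([-8.23513310e-04, -4.91282737e+01, -4.04027542e-01, -3.12526989e+01,
       -6.39628479e-02,  4.37894999e-02,  1.86627576e-04]), 'tool_pos': array([ 0.15920294, -0.62963267,  0.22147064]), 'tool_rot': array([-1.79891805e+02,  7.09761435e-03,  1.41968367e+01]), 'force': array([ 0.03834989, -0.02643518,  1.38605388]), 'wrist_torque': array([ 0.03233579, -0.02085401, -0.00028881]), 'grasp_force': 0.0, 'grip_width': 0.08688998220299875} 0.0187
top [[467.90453156   0.         323.12198861]
 [  0.         467.90453156 239.8112513 ]
 [  0.           0.           1.        ]] [-0.0210576  0.         0.         0.         0.       ] [0.5345221  0.00164674 1.08222877] [[-0.02014092 -0.99936905 -0.02925481]
 [-0.99605246  0.02258704 -0.08584476]
 [ 0.08645138  0.02741034 -0.99587892]]
side [[565.04513953   0.         313.38468485]
 [  0.         565.04513953 240.32969964]
 [  0.           0.           1.        ]] [-0.08543099  0.          0.          0.          0.        ] [ 0.57812878 -1.18818188  0.8585634 ] [[ 0.99944476 -0.03259134 -0.00692657]
 [-0.02361111 -0.54608753 -0.83739532]
 [ 0.02350933  0.83709391 -0.54655384]]
```

View pics/top0.png

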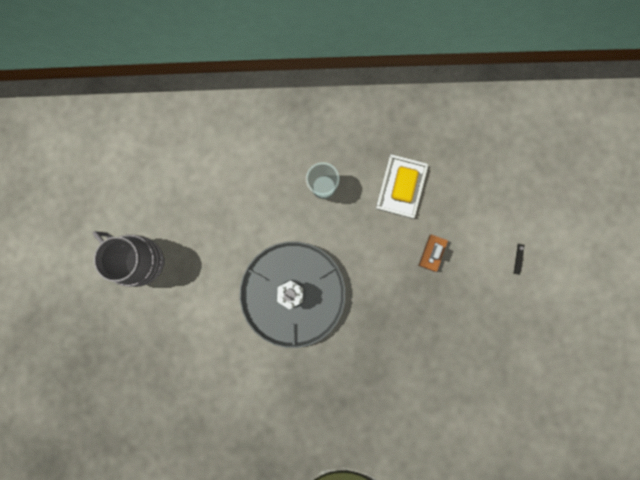

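View pics/side0.png

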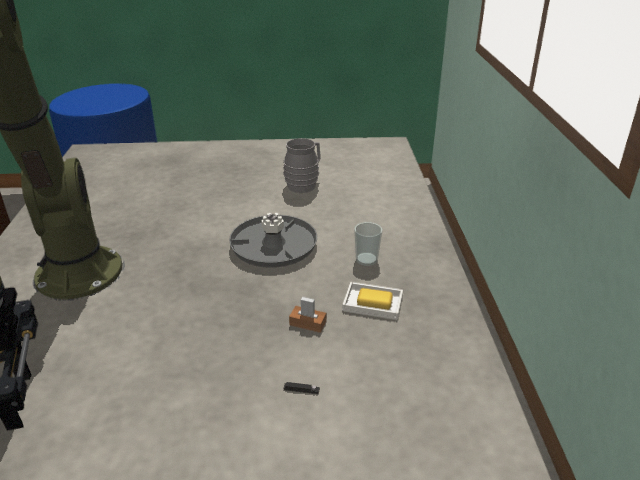

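The top view shows the caddy nut at about (290,293), the key block at (435,253), the jug at (125,260), the cup at (322,180), the dish at (403,187) and the clipper at (519,258). The side view agrees: nut at (272,222), key at (308,307). Next I'll make metric orthographic crops.

```bash
cat > h.py <<'E'
import cv2,numpy as np
from cell import env
def ortho(c,cx,cy,z,half,n=400):
    # image: right = +x, up = +y (world), n px across 2*half
    g=(np.arange(n)+.5)/n*2*half-half
    X,Y=np.meshgrid(cx+g,cy-g)
    P=np.stack([X,Y,np.full_like(X,z)],-1).reshape(-1,3)
    p=cv2.projectPoints(P,c['rvec'],c['tvec'],c['K'],c['D'])[0].reshape(n,n,2).astype(np.float32)
    return cv2.remap(c['frame'],p[...,0],p[...,1],cv2.INTER_CUBIC)[...,::-1].copy()
def cloud(c):
    v,u=np.mgrid[0:480,0:640]
    q=cv2.undistortPoints(np.stack([u,v],-1).reshape(-1,1,2).astype(float),c['K'],c['D']).reshape(480,640,2)
    z=c['z_map'].astype(float)
    P=np.dstack([q[...,0]*z,q[...,1]*z,z])
    R=cv2.Rodrigues(c['rvec'])[0]
    W=(P-np.ravel(c['tvec']))@R
    W[z<=0]=np.nan
    return W
E
python3 - <<'E'
from h import *
T=dict(np.load('pics/top0.npz'));S=dict(np.load('pics/side0.npz'))
W=cloud(T);WS=cloud(S)
print(W[293,290],W[253,437],W[200,200],WS[222,272],WS[307,308])
for n,A in(("top",W),("side",WS)):
    a=A.reshape(-1,3); 
    nut=W[293,290]; d=np.hypot(a[:,0]-nut[0],a[:,1]-nut[1])
    m=(d<.04)&(a[:,2]>.085)&(a[:,2]<.11);b=a[m]
    print(n,'nut',m.sum(),b.mean(0),b.min(0),b.max(0),cv2.minEnclosingCircle(b[:,:2].astype(np.float32)))
    m=(d>.1)&(d<.14)&(a[:,2]>.026)&(a[:,2]<.035);print(' rim',cv2.minEnclosingCircle(a[m][:,:2].astype(np.float32)),np.median(a[m][:,2]))
    k=W[253,437]; d=np.hypot(a[:,0]-k[0],a[:,1]-k[1])
    for lo,hi in((.018,.032),(.05,.066)):
        m=(d<.05)&(a[:,2]>lo)&(a[:,2]<hi)
        r=cv2.minAreaRect(a[m][:,:2].astype(np.float32));print(' key',lo,m.sum(),a[m].mean(0),r,np.median(a[m][:,2]))
nx,ny=W[293,290,:2];kx,ky=W[253,437,:2]
print(nx,ny,kx,ky)
im=np.vstack([np.hstack([cv2.resize(ortho(c,nx,ny,.094,.035),(300,300)),cv2.resize(ortho(c,kx,ky,.04,.06),(300,300))]) for c in(T,S)])
cv2.imwrite('pics/o1.png',im)
E
```

```text
[0.50923342 0.10199048 0.08269506] [ 0.58820657 -0.21485703  0.07204921] [0.72914721 0.31993041 0.00153926] [0.50505994 0.09099318 0.0842794 ] [ 0.59208836 -0.22349915  0.05299691]
top nut 217 [0.50663744 0.10178426 0.09243898] [0.48220003 0.07954916 0.08507025] [0.53057087 0.1244654  0.10043208] ((0.5066695809364319, 0.10263589769601822), 0.024790965020656586)
 rim ((0.506345808506012, 0.10262274742126465), 0.11983621120452881) 0.02917517197098759
 key 0.018 469 [ 0.59182951 -0.2151992   0.02564149] ((0.5924906134605408, -0.21701297163963318), (0.038589008152484894, 0.07537320256233215), 68.3739242553711) 0.025793583922454056
 key 0.05 20 [ 0.59182335 -0.21051714  0.05837469] ((0.5928118824958801, -0.20997920632362366), (0.007809363771229982, 0.028951816260814667), 84.6148452758789) 0.05868982883031765
side nut 149 [0.50494186 0.09882044 0.09156768] [0.48066219 0.07486108 0.08500828] [0.52906976 0.12631377 0.10016836] ((0.5054895281791687, 0.10120982676744461), 0.027727527543902397)
 rim ((0.504855751991272, 0.10471422970294952), 0.12408304214477539) 0.029267101983124738
 key 0.018 418 [ 0.59078549 -0.22445201  0.02528669] ((0.5907997488975525, -0.21818304061889648), (0.047583840787410736, 0.07838580757379532), 70.99696350097656) 0.025679922021465657
 key 0.05 78 [ 0.59089706 -0.22311188  0.05799525] ((0.5904751420021057, -0.22346250712871552), (0.012903093360364437, 0.029628032818436623), 81.85591888427734) 0.05757889291867706
0.5092334244982722 0.10199048286141364 0.5882065667023123 -0.21485702855650166
```

View pics/o1.png

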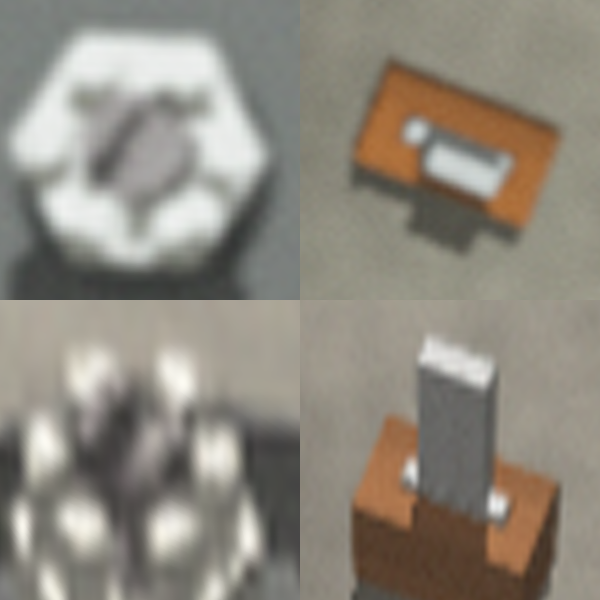

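The crops show the nut's flats facing ±y, so its slots lie at about 30/90/150°. The stud slot runs at roughly 50°, and the key's x axis at about -21°. I'll refine both angles using depth.

```bash
cat >> h.py <<'E'
def delta(target,yaw=None,o=None):
    """shift in tool axes/units from the measured pose to target xyz; also yaw turn (about tool z) in units"""
    o=o or env.get_obs()
    from scipy.spatial.transform import Rotation as R
    r=R.from_euler('xyz',o['tool_rot'],degrees=True)
    d=r.inv().apply(np.array(target)-o['tool_pos'])/.08
    t=None
    if yaw is not None: t=(r.inv()*R.from_euler('xyz',[180,0,yaw],degrees=True)).as_rotvec()/np.pi
    return d.round(3),t if t is None else t.round(4)
E
python3 - <<'E'
from h import *
fr=[dict(env.read_camera('top')) for _ in range(4)]+[dict(np.load('pics/top0.npz'))]
T=fr[0].copy();T['frame']=np.mean([f['frame'] for f in fr],0).astype(np.uint8);T['z_map']=np.mean([f['z_map'] for f in fr],0)
W=cloud(T);a=W.reshape(-1,3)
c=np.array([.5065,.1026])
d=a[:,:2]-c;r=np.hypot(*d.T)
m=(r<.0125);
for thr in(.088,.091):
    s=d[m&(a[:,2]<thr)];w,v=np.linalg.eigh(np.cov(s.T));print('stud slot',thr,len(s),s.mean(0),w,np.degrees(np.arctan2(v[1,1],v[0,1])))
# nut slots: annulus 15-23mm by angle, mean depth
m=(r>.016)&(r<.0235);th=np.degrees(np.arctan2(d[m,1],d[m,0]))%60
print([(b,round(float(np.mean(a[m,2][(th>=b)&(th<b+10)])),4)) for b in range(0,60,10)])
k=np.array([.592,-.217]);r=np.hypot(*(a[:,:2]-k).T)
for lo,hi in((.062,.078),):
    m=(r<.04)&(a[:,2]>lo)&(a[:,2]<hi);print('key',a[m].mean(0),cv2.minAreaRect(a[m][:,:2].astype(np.float32)))
S=dict(np.load('pics/side0.npz'));b=cloud(S).reshape(-1,3)
m=(np.hypot(*(b[:,:2]-k).T)<.04)&(b[:,2]>.066)&(b[:,2]<.078);print('key side',b[m].mean(0),cv2.minAreaRect(b[m][:,:2].astype(np.float32)))
im=ortho(T,c[0],c[1],.094,.03,560);im=cv2.normalize(im,None,0,255,cv2.NORM_MINMAX)
cv2.imwrite('pics/o2.png',im)
print(delta([.43,-.3,.22]), delta([.5065,.1026,.16]))
E
```

```text
stud slot 0.088 53 [-0.00063929 -0.0002825 ] [1.14911004e-05 5.17782769e-05] 48.98348258385915
stud slot 0.091 57 [-0.00061723 -0.00060861] [1.58759812e-05 4.93753853e-05] 49.58248127637241
[(0, 0.0972), (10, 0.0899), (20, 0.0811), (30, 0.0895), (40, 0.0906), (50, 0.0911)]
key [ 0.59232085 -0.21521845  0.06931779] ((0.5922906398773193, -0.2158932387828827), (0.011987333185970783, 0.02913069911301136), 67.58959197998047)
key side [ 0.59107169 -0.22008088  0.06979656] ((0.591282069683075, -0.2192508727312088), (0.01515231840312481, 0.030144348740577698), 64.7087173461914)
(array([ 4.292, -3.169,  0.029]), None) (array([ 6.453, -7.813,  0.782]), None)
```

View pics/o2.png

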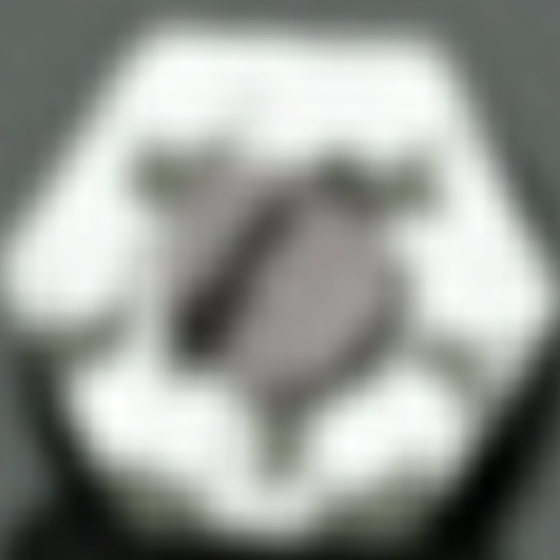

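The contrast crop shows the stud slot as a dark band from (200,345) to (280,200), about 50-55°, and depth gives 49°. The nut flats sit at about 0°. So the nut needs about 100° clockwise: a lineup at 40° would come too early, since that is before it can go tight. Moving above the nut now.

```bash
python3 -m creep '{"translation":[[0.613,-0.453,0],[0.613,-0.453,0],[0.613,-0.453,0],[0.613,-0.453,0],[0.613,-0.453,0]],"turn":[[0,0,0],[0,0,0],[0,0,0],[0,0,0],[0,0,0]],"grip":[1,1,1,1,1]}' 60
python3 -m creep '{"translation":[[0.613,-0.453,0],[0.613,-0.453,0],[0.27,-0.58,0],[0.27,-0.58,0],[0.27,-0.58,0]],"turn":[[0,0,0],[0,0,0],[0,0,0],[0,0,0],[0,0,0]],"grip":[1,1,1,1,1]}'
python3 -m creep '{"translation":[[0.27,-0.58,0],[0.27,-0.58,0],[0.27,-0.58,0],[0.27,-0.58,0],[0.27,-0.58,0]],"turn":[[0,0,0],[0,0,0],[0,0,0],[0,0,0],[0,0,0]],"grip":[1,1,1,1,1]}'
for i in 1 2 3; do python3 -m creep '{"translation":[[0,0,0],[0,0,0],[0,0,0],[0,0,0],[0,0,0]],"turn":[[0,0,-0.055],[0,0,-0.055],[0,0,-0.055],[0,0,-0.055],[0,0,-0.055]],"grip":[1,1,1,1,1]}'; done
python3 - <<'E'
from h import *
print(env.get_obs()['qpos'],delta([.5065,.1026,.12],179))
E
```

```text
time_s: 0.92
tool_pos: [0.3537, -0.3927, 0.2228]
tool_rot: [179.9, -0.0, 14.2]
force: [0.8, -0.7, 0.1]
grip_width: 0.0869
grasp_force: 0.0
time_s: 1.55
tool_pos: [0.4589, -0.1475, 0.2227]
tool_rot: [180.0, -0.0, 14.2]
force: [0.5, 0.4, 0.8]
grip_width: 0.0869
grasp_force: 0.0
time_s: 2.17
tool_pos: [0.5066, 0.1036, 0.2228]
tool_rot: [179.9, -0.0, 14.2]
force: [1.0, 0.3, -0.6]
grip_width: 0.0873
grasp_force: 0.0
time_s: 2.8
tool_pos: [0.5064, 0.1022, 0.2226]
tool_rot: [180.0, 0.0, 64.0]
force: [-0.1, 0.5, 0.1]
grip_width: 0.087
grasp_force: 0.0
time_s: 3.42
tool_pos: [0.5064, 0.1022, 0.2226]
tool_rot: [-180.0, 0.0, 113.5]
force: [-0.3, 0.1, 0.1]
grip_width: 0.087
grasp_force: 0.0
time_s: 4.05
tool_pos: [0.5064, 0.1021, 0.2225]
tool_rot: [-180.0, 0.0, 163.0]
force: [-0.1, -0.1, -0.2]
grip_width: 0.0872
grasp_force: 0.0
[ 37.21644462   6.01194191 -54.25863417 100.35344585   5.04077086
  76.17773283  54.92126002] (array([1.000e-03, 6.000e-03, 1.282e+00]), array([-0.0001,  0.    , -0.0888]))
```

```bash
python3 -m creep '{"translation":[[0,0,0.5],[0,0,0.5],[0,0,0.5],[0,0,0.35],[0,0,0.2]],"turn":[[0,0,-0.044],[0,0,-0.045],[0,0,0],[0,0,0],[0,0,0]],"grip":[1,1,1,1,1]}' 60
python3 -m creep '{"translation":[[0,0,0],[0,0,0],[0,0,0],[0,0,0],[0,0,0]],"turn":[[0,0,0],[0,0,0],[0,0,0],[0,0,0],[0,0,0]],"grip":[0.5,0.5,0.5,0.5,0.5]}' 60
python3 - <<'E'
from h import *
o=env.get_obs();print(o['tool_pos'],o['tool_rot'],o['force'],o['wrist_torque'],o['grip_width'],o['grasp_force'])
E
```

```text
time_s: 4.68
tool_pos: [0.5057, 0.102, 0.0571]
tool_rot: [-180.0, -0.1, 178.7]
force: [-0.1, 0.8, 0.9]
grip_width: 0.0867
grasp_force: 0.0
time_s: 5.3
tool_pos: [0.507, 0.103, 0.0592]
tool_rot: [179.9, 0.1, 178.7]
force: [-0.7, 2.7, 3.2]
grip_width: 0.0514
grasp_force: 60.0
[0.50697797 0.10301666 0.05921786] [1.79949106e+02 8.03271131e-02 1.78731982e+02] [-0.65762786  2.71171086  3.22239116] [ 0.51788959 -0.12400806 -0.04711602] 0.05137767257099517 60.00016403384507
```

```bash
cat > s.py <<'E'
from h import *
o=env.get_obs();print(o['time_s'],'yaw',o['tool_rot'].round(2),'tz',o['wrist_torque'].round(3),o['tool_pos'].round(4),o['force'].round(1),round(o['grip_width'],4),'q7',o['qpos'][6].round(1))
E
python3 -m creep '{"translation":[[0,0,0],[0,0,0],[0,0,0],[0,0,0],[0,0,0]],"turn":[[0,0,0.044],[0,0,0.044],[0,0,0.044],[0,0,0.044],[0,0,0.044]],"grip":[0.5,0.5,0.5,0.5,0.5]}'>/dev/null; python3 s.py
for i in 1 2 3 4; do python3 -m creep '{"translation":[[0,0,0],[0,0,0]],"turn":[[0,0,0.028],[0,0,0]],"grip":[0.5,0.5]}' >/dev/null; python3 s.py; done
```

```text
5.925 yaw [-1.7999e+02  4.0000e-02  1.3888e+02] tz [0.037 0.159 0.092] [0.5067 0.1023 0.0592] [-1.1 -0.4  4.8] 0.0517 q7 23.8
6.175 yaw [-1.7998e+02  4.0000e-02  1.3414e+02] tz [-0.009  0.336 -0.075] [0.5066 0.1021 0.0592] [-1.5 -1.1  6.1] 0.052 q7 19.4
6.425 yaw [-1.7997e+02  4.0000e-02  1.2910e+02] tz [-0.093  0.38  -0.125] [0.5065 0.102  0.0592] [-3.1  0.1  5.2] 0.0521 q7 14.6
6.675 yaw [-1.7996e+02  4.0000e-02  1.2407e+02] tz [-0.178  0.46  -0.055] [0.5064 0.102  0.0591] [-2.3  0.4  6.6] 0.0514 q7 9.8
6.925 yaw [-1.7994e+02  6.0000e-02  1.1910e+02] tz [-0.17   0.46   0.231] [0.5063 0.102  0.0591] [-2.7 -1.   7.5] 0.0518 q7 5.0
```

```bash

for i in 1 2 3 4; do python3 -m creep '{"translation":[[0,0,0],[0,0,0]],"turn":[[0,0,0.028],[0,0,0]],"grip":[0.5,0.5]}' >/dev/null; python3 s.py; done
```

```text
7.175 yaw [-1.7993e+02  9.0000e-02  1.1413e+02] tz [-0.191  0.52   0.603] [0.5062 0.1019 0.0592] [-3.5 -1.6  7. ] 0.052 q7 0.3
7.425 yaw [-1.7993e+02  1.0000e-01  1.0909e+02] tz [-0.253  0.633  0.548] [0.5061 0.1018 0.0591] [-3.9 -0.6  7.8] 0.0516 q7 -4.5
7.675 yaw [-1.7992e+02  1.0000e-01  1.0405e+02] tz [-0.219  0.668  0.612] [0.506  0.1018 0.0591] [-3.2 -1.   8.4] 0.0516 q7 -9.3
7.925 yaw [-1.7992e+02  1.1000e-01  9.9010e+01] tz [-0.264  0.783  0.593] [0.5059 0.1018 0.0591] [-3.8 -1.6  8.2] 0.0513 q7 -14.2
```

Torque rose from about 0 to about 0.6 N m near yaw 118°, so it went tight after roughly 61°. The next line-up is at yaw ≈80°, 38° further on, which is within the stated range. I'll turn to it, release, and look.

```bash

python3 -m creep '{"translation":[[0,0,0],[0,0,0],[0,0,0],[0,0,0]],"turn":[[0,0,0.033],[0,0,0.033],[0,0,0.034],[0,0,0]],"grip":[0.5,0.5,0.5,0.5]}' >/dev/null; python3 s.py
python3 -m creep '{"translation":[[0,0,0],[0,0,0],[0,0,0],[0,0,-0.4],[0,0,-0.6]],"turn":[[0,0,0],[0,0,0],[0,0,0],[0,0,0],[0,0,0]],"grip":[1,1,1,1,1]}'
python3 -m creep '{"translation":[[0,0,-0.6],[0,0,-0.3],[0,0,0]],"turn":[[0,0,0],[0,0,0],[0,0,0]],"grip":[1,1,1]}' >/dev/null
python3 - <<'E'
from h import *
print(delta([.57,-.14,.21],-22.4))
E
```

```text
8.425 yaw [-1.7991e+02  1.5000e-01  8.0990e+01] tz [-0.336  1.052  0.562] [0.5055 0.1018 0.0591] [-5.  -1.1  8.9] 0.0516 q7 -31.5
time_s: 9.05
tool_pos: [0.5051, 0.1018, 0.1379]
tool_rot: [-179.8, 0.0, 80.8]
force: [0.4, -0.6, -0.3]
grip_width: 0.0856
grasp_force: 0.0
(array([-2.868,  1.252,  0.034]), array([ 0.0008, -0.0014,  0.5733]))
```

```bash

python3 -m creep '{"translation":[[-0.574,0.25,0],[-0.574,0.25,0],[-0.574,0.25,0],[-0.574,0.25,0],[-0.574,0.25,0]],"turn":[[0,0,0],[0,0,0],[0,0,0],[0,0,0],[0,0,0]],"grip":[1,1,1,1,1]}' >/dev/null
for i in 1 2; do python3 -m creep '{"translation":[[0,0,0],[0,0,0],[0,0,0],[0,0,0],[0,0,0]],"turn":[[0,0,0.0573],[0,0,0.0573],[0,0,0.0573],[0,0,0.0573],[0,0,0.0573]],"grip":[0.5,0.5,0.5,0.5,0.5]}' >/dev/null; done; python3 s.py
cat > look.py <<'E'
from h import *
import sys
fr=[dict(env.read_camera('top')) for _ in range(4)]
T=fr[0].copy();T['frame']=np.mean([f['frame'] for f in fr],0).astype(np.uint8);T['z_map']=np.mean([f['z_map'] for f in fr],0)
a=cloud(T).reshape(-1,3);c=np.array([.5065,.1026])
d=a[:,:2]-c;r=np.hypot(*d.T)
s=d[(r<.0125)&(a[:,2]<.09)];w,v=np.linalg.eigh(np.cov(s.T));print('stud slot',len(s),s.mean(0),np.degrees(np.arctan2(v[1,1],v[0,1])))
m=(r>.015)&(r<.024)&(a[:,2]<.0885)
print('nut', np.degrees(np.angle(np.mean(np.exp(6j*np.arctan2(d[m,1],d[m,0])))))/6%60)
m=(r<.033)&(a[:,2]>.07)&(a[:,2]<.11);print(m.sum(),cv2.minEnclosingCircle(a[m][:,:2].astype(np.float32)))
im=ortho(T,c[0],c[1],.092,.03,560)
cv2.imwrite(sys.argv[1],im)
E
python3 look.py pics/o3.png
```

```text
11.3 yaw [179.97   0.18 -22.67] tz [-0.009  0.059  0.004] [ 0.5675 -0.1403  0.2083] [-0.3 -1.2 -0.9] 0.0432 q7 -104.2
stud slot 56 [-4.10159310e-04  2.67920658e-05] 51.49091633713863
nut 51.54955162027701
523 ((0.506758987903595, 0.10280226916074753), 0.029586385935544968)
```

View pics/o3.png

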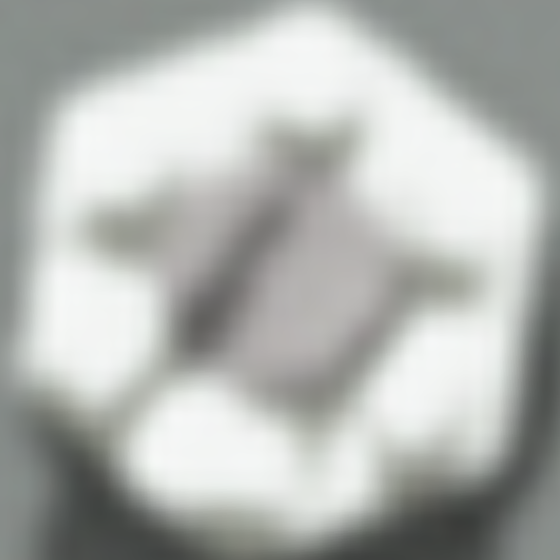

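The crop now shows the hex corners at (305,5), (55,105) and (545,170), which puts the nut slots at about 51-53°. The stud's dark slot band at (195,345)-(285,200) matches the depth estimate of about 50°, so they are lined up. I'll do one quick fit for the stud angle and work out the approach to the key.

```bash
cat > fit.py <<'E'
from h import *
from scipy.optimize import differential_evolution as DE
fr=[env.read_camera('top') for _ in range(6)]
T=dict(fr[0]);T['z_map']=np.mean([f['z_map'] for f in fr],0)
W=cloud(T);a=W.reshape(-1,3);cam=-cv2.Rodrigues(T['rvec'])[0].T@np.ravel(T['tvec'])
m=np.hypot(a[:,0]-.5065,a[:,1]-.1026)<.011;p=a[m]
ray=(p-cam)/np.linalg.norm(p-cam,axis=1)[:,None]
def model(v):
    # march ray from stud top down to floor; stop when inside metal
    ph,off=v;n=np.array([-np.sin(ph),np.cos(ph)]);z=np.full(len(p),.096);stop=np.zeros(len(p),bool)
    for h in np.linspace(.096,.083,14):
        q=p+ray*((h-p[:,2])/ray[:,2])[:,None]
        hit=np.abs((q[:,:2]-[.5065,.1026])@n-off)>.005
        stop|=hit; z[~stop]=h
    return z
f=lambda v:np.abs(model(v)-p[:,2]).mean()
b=min((DE(f,[(.6,1.2),(-.004,.004)],seed=s,tol=1e-8) for s in range(2)),key=lambda r:r.fun)
print('stud',np.degrees(b.x[0]),b.x[1],b.fun)
for dg in(45,48,50,52,54,57): print(dg,min(f([np.radians(dg),o]) for o in np.linspace(-.003,.003,25)))
print(env.get_obs()['tool_pos'],delta([.592,-.2165,.09],-22.4))
E
python3 fit.py
```

```text
stud 50.12050268687484 -1.79067084043254e-05 0.0024401605203513243
45 0.002827811255320469
48 0.0025175710513740787
50 0.0024631490260984506
52 0.002517298822606957
54 0.002742986806816811
57 0.003027330335710989
[ 0.56842419 -0.14043705  0.21045324] (array([0.633, 0.768, 1.506]), array([0.    , 0.    , 0.0006]))
```

Stud slot is at 50.1° and centred, and the nut is at about 51°. Now to grasp the key.

```bash

python3 -m creep '{"translation":[[0.316,0.384,0],[0.317,0.384,0],[0,0,0.6],[0,0,0.6],[0,0,0.3]],"turn":[[0,0,0],[0,0,0],[0,0,0],[0,0,0],[0,0,0]],"grip":[0.5,0.5,0.5,0.5,0.5]}' 20
python3 -m creep '{"translation":[[0,0,0.3],[0,0,0.3],[0,0,0.08],[0,0,0],[0,0,0]],"turn":[[0,0,0],[0,0,0],[0,0,0],[0,0,0],[0,0,0]],"grip":[0.5,0.5,0.5,0.5,0.5]}'; python3 s.py
python3 -m creep '{"translation":[[0,0,0],[0,0,0],[0,0,0],[0,0,0],[0,0,0]],"turn":[[0,0,0],[0,0,0],[0,0,0],[0,0,0],[0,0,0]],"grip":[0,0,0,0,0]}' 25; python3 s.py
```

```text
time_s: 12.42
tool_pos: [0.5901, -0.2162, 0.0873]
tool_rot: [180.0, 0.2, -22.3]
force: [-0.2, -0.0, 0.2]
grip_width: 0.0433
grasp_force: 0.0
time_s: 13.05
tool_pos: [0.5929, -0.2168, 0.0375]
tool_rot: [180.0, -0.1, -22.3]
force: [0.3, 0.7, 0.5]
grip_width: 0.0433
grasp_force: 0.0
13.05 yaw [ 1.800e+02 -1.300e-01 -2.234e+01] tz [ 0.022  0.024 -0.024] [ 0.5929 -0.2168  0.0375] [0.3 0.7 0.5] 0.0433 q7 -99.8
time_s: 13.68
tool_pos: [0.5918, -0.2169, 0.0362]
tool_rot: [180.0, 0.0, -22.4]
force: [-0.4, -0.6, 0.6]
grip_width: 0.012
grasp_force: 25.0
13.675 yaw [179.97   0.   -22.35] tz [-0.058  0.115  0.024] [ 0.5918 -0.2169  0.0362] [-0.4 -0.6  0.6] 0.012 q7 -99.8
```

```bash

python3 -m creep '{"translation":[[0,0,-0.2],[0,0,-0.4],[0,0,-0.5],[0,0,-0.5],[0,0,-0.3]],"turn":[[0,0,0],[0,0,0],[0,0,0],[0,0,0],[0,0,0]],"grip":[0,0,0,0,0]}' 30
python3 -m creep '{"translation":[[-0.3,-0.4,0],[-0.45,-0.58,0],[-0.45,-0.58,0],[-0.45,-0.58,0],[-0.45,-0.58,0]],"turn":[[0,0,0],[0,0,0],[0,0,0],[0,0,0],[0,0,0]],"grip":[0,0,0,0,0]}' >/dev/null
python3 -m creep '{"translation":[[-0.3,-0.45,0],[0,0,0],[0,0,0],[0,0,0],[0,0,0]],"turn":[[0,0,-0.05],[0,0,-0.05],[0,0,-0.05],[0,0,-0.05],[0,0,-0.05]],"grip":[0,0,0,0,0]}' >/dev/null
python3 -m creep '{"translation":[[0,0,0],[0,0,0],[0,0,0],[0,0,0],[0,0,0]],"turn":[[0,0,-0.05],[0,0,-0.05],[0,0,-0.05],[0,0,0],[0,0,0]],"grip":[0,0,0,0,0]}' 
python3 - <<'E'
from h import *
print(delta([.5065,.1026,.125],50.4))
c=env.read_camera('side');cv2.imwrite('pics/s1.png',cv2.resize(c['frame'][60:340,150:450,::-1],None,fx=2,fy=2))
E
```

```text
time_s: 14.3
tool_pos: [0.5929, -0.2164, 0.1919]
tool_rot: [-180.0, -0.2, -22.3]
force: [-0.0, -0.7, -0.7]
grip_width: 0.0117
grasp_force: 30.0
time_s: 16.18
tool_pos: [0.5107, 0.0911, 0.1886]
tool_rot: [180.0, -0.0, 49.5]
force: [0.6, 0.1, -0.9]
grip_width: 0.0116
grasp_force: 30.0
(array([ 0.075, -0.134,  0.795]), array([ 0.0001, -0.0001, -0.0049]))
```

View pics/s1.png

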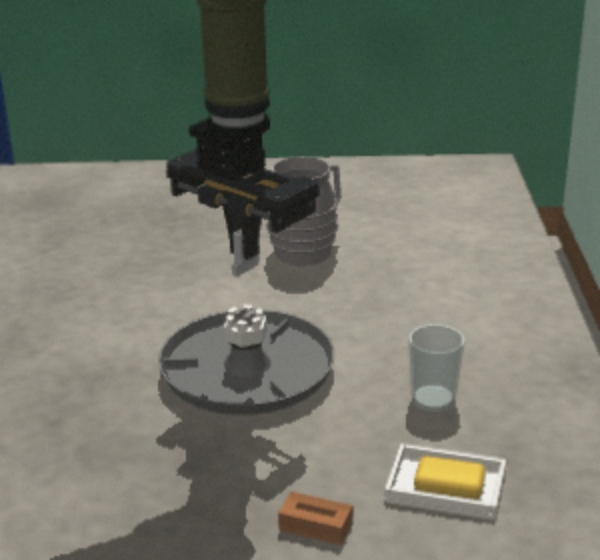

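The side view shows the key held at (243,252), upright above the nut at (246,325), with the block empty and the bystanders in place. I'll correct x and y, then descend.

```bash

python3 -m creep '{"translation":[[0.075,-0.134,0],[0,0,0.4],[0,0,0.3],[0,0,0.1],[0,0,0]],"turn":[[0,0,-0.004],[0,0,0],[0,0,0],[0,0,0],[0,0,0]],"grip":[0,0,0,0,0]}' >/dev/null
python3 -m creep '{"translation":[[0,0,0],[0,0,0]],"turn":[[0,0,0],[0,0,0]],"grip":[0,0]}' >/dev/null
python3 s.py; python3 -c "
from h import *
print(delta([.5065,.1026,.107],50.4))"
```

```text
17.1 yaw [ 1.7993e+02 -6.0000e-02  5.0370e+01] tz [-0.023 -0.043  0.004] [0.5071 0.1027 0.1251] [ 0.6  0.  -1.1] 0.0117 q7 -57.9
(array([-0.006, -0.005,  0.226]), array([ 0.0004, -0.0004, -0.0002]))
```

```bash

for i in 1 2 3; do python3 -m creep '{"translation":[[0,0,0.025],[0,0,0.025],[0,0,0]],"turn":[[0,0,0],[0,0,0],[0,0,0]],"grip":[0,0,0]}' >/dev/null; python3 s.py; done
```

```text
17.475 yaw [-1.7998e+02  2.0000e-02  5.0370e+01] tz [-0.049 -0.08   0.005] [0.5063 0.1025 0.1199] [ 0.2 -0.8 -0.6] 0.012 q7 -58.1
17.85 yaw [-1.7998e+02  3.0000e-02  5.0380e+01] tz [ 0.004 -0.019 -0.007] [0.5062 0.1025 0.1158] [ 1.  -0.5 -0.6] 0.0117 q7 -58.2
18.225 yaw [-1.7997e+02  3.0000e-02  5.0390e+01] tz [0.139 0.072 0.016] [0.5062 0.1026 0.1118] [-0.9  0.7 -1.7] 0.0119 q7 -58.3
```

Already below the stud top with no force, so it's going in.

```bash

for i in 1 2 3; do python3 -m creep '{"translation":[[0,0,0.02],[0,0,0]],"turn":[[0,0,0],[0,0,0]],"grip":[0,0]}' >/dev/null; python3 s.py; done
```

```text
18.475 yaw [-1.7998e+02  1.0000e-02  5.0390e+01] tz [0.206 0.153 0.047] [0.5063 0.1027 0.1103] [-1.  -0.2 -0.8] 0.0117 q7 -58.4
18.725 yaw [-1.7999e+02  1.0000e-02  5.0380e+01] tz [0.272 0.166 0.033] [0.5063 0.1027 0.1088] [-1.3  1.6 -0.8] 0.0119 q7 -58.4
18.975 yaw [-1.7999e+02  1.0000e-02  5.0390e+01] tz [0.331 0.187 0.058] [0.5063 0.1027 0.1072] [-1.4  0.9 -1.5] 0.0118 q7 -58.5
```

```bash

for i in 1 2 3; do python3 -m creep '{"translation":[[0,0,0.01],[0,0,0]],"turn":[[0,0,0],[0,0,0]],"grip":[0,0]}' >/dev/null; python3 s.py; done
```

```text
19.225 yaw [1.7999e+02 1.0000e-02 5.0380e+01] tz [0.227 0.831 0.011] [0.5064 0.1027 0.1071] [-2.6  0.8  5.4] 0.0119 q7 -58.5
19.475 yaw [1.7998e+02 2.0000e-02 5.0390e+01] tz [0.125 1.209 0.072] [0.5065 0.1027 0.107 ] [-4.3  0.5  9.1] 0.0118 q7 -58.6
19.725 yaw [1.7996e+02 3.0000e-02 5.0380e+01] tz [1.000e-03 1.749e+00 2.900e-02] [0.5066 0.1027 0.107 ] [-6.9  1.8 15.2] 0.0114 q7 -58.6
```

It bottomed at TCP z 0.107, exactly the predicted floor height. I'll ease off, release and retreat.

```bash

python3 -m creep '{"translation":[[0,0,-0.025],[0,0,0],[0,0,0],[0,0,0],[0,0,0]],"turn":[[0,0,0],[0,0,0],[0,0,0],[0,0,0],[0,0,0]],"grip":[0,0,0.4,0.4,0.4]}' >/dev/null;python3 s.py
python3 -m creep '{"translation":[[0,0,0],[0,0,-0.2],[0,0,-0.4],[0,0,-0.5],[0,0,-0.5]],"turn":[[0,0,0],[0,0,0],[0,0,0],[0,0,0],[0,0,0]],"grip":[0.4,0.4,0.4,0.4,0.4]}' >/dev/null
python3 -m creep '{"translation":[[-0.6,0,0],[-0.6,0.3,0],[-0.5,0.5,0],[0,0.7,0],[0,0.7,0]],"turn":[[0,0,0],[0,0,0],[0,0,0],[0,0,0],[0,0,0]],"grip":[0.4,0.4,0.4,0.4,0.4]}'
python3 - <<'E'
from h import *
c=env.read_camera('top');a=cloud(c).reshape(-1,3);r=np.hypot(a[:,0]-.5065,a[:,1]-.1026)
m=(r<.03)&(a[:,2]>.125)&(a[:,2]<.16);print(np.median(a[m],0),a[m][:,2].max(),cv2.minAreaRect(a[m][:,:2].astype(np.float32)))
m=(r>.015)&(r<.024)&(a[:,2]<.0885);d=a[:,:2]-[.5065,.1026]
print('nut', np.degrees(np.angle(np.mean(np.exp(6j*np.arctan2(d[m,1],d[m,0])))))/6%60)
s=env.read_camera('side')
cv2.imwrite('pics/f.png',np.hstack([cv2.resize(ortho(c,.5065,.1026,.1,.05),(400,400)),cv2.resize(s['frame'][185:265,230:310,::-1],(400,400),interpolation=2)]))
E
```

```text
20.35 yaw [179.98   0.    50.36] tz [-0.02  -0.014  0.005] [0.5067 0.1022 0.1068] [-0.6 -0.3 -0.7] 0.0316 q7 -58.5
time_s: 21.6
tool_pos: [0.5566, -0.1161, 0.2369]
tool_rot: [179.8, -0.1, 50.3]
force: [-0.1, 0.8, 0.6]
grip_width: 0.0349
grasp_force: 0.0
[0.50692202 0.10191848 0.14042326] 0.14417635897229641 ((0.5075504779815674, 0.10237091779708862), (0.029911991208791733, 0.012293851003050804), 51.27766036987305)
nut 51.765584587341145
```

View pics/f.png

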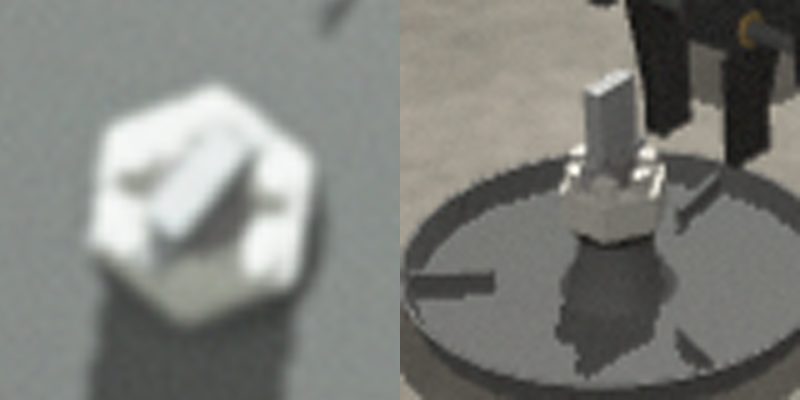

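The picture shows the key upright in the nut, at (200,190) on the left and (610,120) on the right. Its top is at z≈0.1405 (0.141 expected), its centre within 1 mm and its angle 51°. Handing in.

```bash
python3 -c "
from cell import env
print(env.sign_off())"
```

```text
the job is handed in; nothing more can be done
None
```

The nut is tightened to the first line-up after it went tight, the key sits upright, fully home and released, and the job is handed in at about 22 s of the 69 s; sign-off returned no verdict.

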